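# Dock an amplifier module on the test box rail and start its test

### The job

Take the blue amplifier module out of its grey cradle, slide it nose first onto the steel rail of the test box until it is fully home and both spring rollers have clicked into its side notches, and let go of it. Then press the green test button fully down and release it; do not press the button before the module is home. Leave the other things on the table where they are.

Things in the scene. Friction and masses are not known exactly. Their poses are not given: they have to be found in the camera images.
- module: Loose blue plastic module, 130 mm long, 50 wide, 48 high, 0.2 to 0.37 kg, upright. Origin: centre of its underside; y along its length to the nose, x across, z up. Nose end (+y): corners bevelled 7 mm, brass contact; tail end (-y): orange band. Each flank has a V notch (11 mm wide, 5.5 deep) at y = +24 mm, from 16 mm up to the top; else flat from y -65 to +58 mm.
- module_nose (a point): Middle of the module's nose face, 65 mm along +y from its origin, 24 mm up. Below it opens the T-slot that runs along the whole underside: 33 mm wide inside from 6 to 16 mm above the underside, narrowed below that by two lips to a 21 mm gap, so the module goes onto the rail only endwise.
- cradle: Fixed grey cradle holding the module at the start. Origin on the table under the module's origin, same axes. Floor 12 mm high (only 48 mm wide under the nose half). Cheeks (x 27.5 to 44 mm each side, y -82 to +12) and a wall behind the tail, 62 mm high, enclose the tail half: grip the module across its nose half (y +30 to +58) and lift it straight up 55 mm or more.
- fixture_plate: Fixed black steel plate lying flat on the table in front of the rail's open end, 130 (x) by 170 (y) by 8 mm, empty: a clear place to set the module down and change grip. Origin: centre of its underside; same yaw as the test box.
- testbox: Fixed grey box, 55 mm high, x -145 to +70 mm, y -85 to +125. Rail, green button and an unused red rocker switch on top. Origin on the table exactly under the home module's origin; module and box axes are then parallel, module underside 58 mm above the table. The module slides on along +y; 6 to 10 N pushes it through the detent. A black end block stands 1.5 mm beyond the home nose.
- rail_tip (a point): Pointed open end of the steel T rail, at box x = 0, y = -75 mm, mid-thickness of the flange, 71 mm above the table. The rail runs along +y to y = +66 mm; flange 30 mm wide (the point widens to this over 15 mm), 6 mm thick, web 16 mm wide. To thread on with even clearance the module's underside is at 60 mm above the table.
- dock_mouth (a point): Middle of the mouth between two black cheeks, at box x = 0, y = -5 mm, at cheek top height, 111 mm above the table. Cheeks: x 28 to 52 mm each side, y -5 to +66; they flank the nose half of the home module, so near home only its tail half (y -60 to -30 mm) can be gripped. Yellow 12 mm spring rollers stand in gaps in the cheeks at y = +24 mm.
- detent_near (a joint): Travel of the spring roller on the rail's -x side, m: 0 free (roller protrudes 4 mm past the module's flank), about 0.004 while the flank holds it back, about 0.001 when it has clicked into the notch. About 1.4 N preload plus 700 N/m.
- detent_far (a joint): The same for the roller on the rail's +x side.
- test_button_top (a point): Centre of the top of the green push button, 32 mm across, on the test box's panel at x = -100, y = -35 mm of the box. It is pressed straight down.
- test_button (a joint): Travel of the green button, m: 0 released, 0.006 fully down; spring, 5 N when fully down.
- load_cell: Chrome load cell, 76 mm across, 62 mm high, loose bystander. Origin: centre of its underside.
- sensor_lid: White ABS sensor lid, 92 mm across, 28 mm high, loose bystander. Origin: centre of its underside.
- meter: Yellow hand meter lying flat, 70 by 140 by 35 mm, loose bystander. Origin: centre of its underside.
- shim2: Top one of a stack of three loose copper shims, each 60 by 90 by 4 mm, bystanders. Origin: centre of its underside.
- screwdriver: Screwdriver lying on the table, bystander.
Not all that is in view belongs to the job. Of the things that look like the module, the smallest one is meant.

How it is judged:
On the way, in this order (a step that is already met when the one before it is completed fails the run):
1. the module is fully home on the rail, nose first, both rollers in its notches, and the gripper has let go of it (y of module in the frame of testbox between -0.003 and 0.0035 m and x of module in the frame of testbox between -0.003 and 0.003 m and z of module in the frame of testbox between 0.056 and 0.064 m and y of module_nose in the frame of testbox between 0.061 and 0.069 m and value of joint each of detent_near, detent_far below 0.0025 m and contact force between the fingers and module below 0.3 N), for 0.2 s.
2. the green button is pressed fully down (value of joint test_button above 0.005 m), for 0.05 s.
At the end, for the whole second after the job is handed in: The module is at rest on the rail, nose to the end block, within 3 mm of home lengthwise and sideways, both spring rollers in its notches, released; the green button has been pressed at least 5 mm and is up again (all of step 1 and value of joint test_button below 0.001 m and linear speed of module below 0.02 m/s); the robot touches nothing.
It fails at once if the button is pressed while the module is not home on the rail (value of joint test_button above 0.003 m and not (y of module in the frame of testbox between -0.003 and 0.0035 m and x of module in the frame of testbox between -0.003 and 0.003 m and z of module in the frame of testbox between 0.056 and 0.064 m and y of module_nose in the frame of testbox between 0.061 and 0.069 m and value of joint each of detent_near, detent_far below 0.0025 m)).
It fails at once if a bystander is moved more than 30 mm (distance of any of load_cell, sensor_lid, meter, shim2, screwdriver from where it was at the start of the episode above 0.03 m).
It also fails if it takes over 64 s, if anything falls off the work surface, if the arm or the gripper's body presses on something with over 40 N, if the wrist force passes 120 N, or if a joint passes its speed limit or range.

### The arm

A 6-joint arm with a two-finger parallel gripper is mounted at the origin on the work surface. World frame = base frame: x ahead of the robot, y to its left, z up, the work surface at z = 0. Lengths are in m, angles in rad, forces in N, time in s.
With the tool pointing down it reaches from about 0.25 to 0.725 m from the base axis. Payload 4 kg.
Tool frame: the origin (TCP) lies at the very end of the fingers, on their centre line; the grasp point (between the pads) lies 19 mm behind it; z points along the fingers, y is the line along which they close (so a half turn about z gives the same grasp; the last joint's range is limited). The gripper opens to 85 mm and grips with 20 to 120 N. Pads are 22 mm wide; open, the fingers measure 114 mm over their backs; the gripper's body (76 mm by 85 mm) begins 54 mm behind the grasp point. The pads swing forward as they close: fully open they stand 13 mm farther back than shut.
Start: joints at [1.1, 0.241, 0.005, 1.335, 0, 1.571], TCP at [0.227, 0.446, 0.231] pointing down, gripper open.
Joint ranges: [-2.72, 2.72], [-1.05, 1.87], [-1.09, 1.28], [-1.99, 2.15], [-1.42, 1.44], [-3.14, 3.14]. Speed limits (rad/s): [2.79, 2.79, 3.14, 3.14, 3.14, 3.14].

### API

Orientations are given as a unit quaternion [x, y, z, w].
In Python, from workcell import * gives the robot as it stands. The module is installed in compiled form; this text tells all that it offers.
- The arm moves only by the tool send_rows, never from a script. Its argument "steps" is text: rows parted by semicolons, each of 7 numbers parted by spaces: the opening, from -1 (shut) to 1 (fully open), then the shift along the world's x, y, z in m, then the turn, a rotation vector about the world's x, y, z in rad. A call has exactly 5 rows; each row shifts and turns the commanded pose from where the row before left it; what a row does not reach is not made up. A row lasts 1/12 s, in which the tool goes at most 41.7 mm and 7.16 degrees, less where a joint would pass 70% of its speed; a pose out of reach is approached as far as the arm can. A call is refused whole if a number of a shift passes 0.0417 or a number of a turn 0.125, either way. A call with a gripper value outside its range is refused whole. The fingers move at their own pace and stop on an object; the grip force is fixed at half the most. Time passes only in rows, so rows that do not move let the fingers close, or fill a call up. It gives the time, the measured TCP pose, the force, the opening and the grip force at its end, in the units of the state.
- get_obs(): the state, without advancing time (a new reading comes with each control period).
- camera(name): name is "side" or "top"; returns a dict with "frame" (400x640x3 uint8, red, green, blue), "range_z" (400x640 float32, m along the optical axis (not along the pixel's ray), 0 where there is no reading), "camera_matrix" (3x3 intrinsics, pixels), "extrinsics" (4x4, takes a point from world to camera coordinates). Camera axes: x right, y down, z forward; pixel columns grow to the right and rows downward; lengths in m; the calibration is good to about 2 mm. A picture is of the moment at which its call begins.
- job_done(): hands the job in; it is judged then, once.
The state is a dict: "clock": time; "joint_pos": joint angles; "joint_vel": joint speeds; "tau": joint torques, N m; "eef_pos": TCP position; "tool_rot": TCP orientation; "ft_force": force on the tool from outside, world axes, zero at the start; "ft_torque": the same for the moment, N m; "grip_width": finger opening in m; "grasp_force": force on a finger pad.
Only numpy, scipy, OpenCV 4.12 (cv2) and the standard library are available. Lean on these libraries where they do the work, as an engineer would, in place of code of your own. Each camera call takes 0.05 s, during which the arm holds its last target. There are 200 camera calls.

## Working session

There is one attempt and no reset: what is moved stays moved. The work goes in short steps, Python scripts to look and compute and a tool call to move; the robot and the scene stay as the last step left them, time stands still between calls to the robot, and variables do not carry over. Pictures are saved under pics/ and viewed, at most 10 in all, crops included, and the job is handed in when it is done.

Besides the shell and the picture viewer there is one more tool, called after "Emit:" by a JSON object that holds its "api" and its "payload", one argument or row to a line. send_rows: Moves the arm, as the interface text tells. Its arguments: {"type":"object","properties":{"steps":{"type":"string"}},"required":["steps"]}

```bash
mkdir -p pics; cat > h.py <<'E'
from workcell import *
import numpy as np, cv2
def cap(n,tag):
    c=camera(n); np.savez(f'{tag}.npz',**c); cv2.imwrite(f'pics/{tag}.png',c['frame'][:,:,::-1]); return c
def pts(c):
    K=c['camera_matrix'];E=np.linalg.inv(c['extrinsics']);z=c['range_z']
    v,u=np.mgrid[:z.shape[0],:z.shape[1]]
    P=np.stack([(u-K[0,2])/K[0,0]*z,(v-K[1,2])/K[1,1]*z,z,np.ones_like(z)],-1)
    return (P@E.T)[...,:3]
E
python3 - <<'E'
from h import *
for n in('top','side'):
    c=cap(n,n+'0'); print(n,np.linalg.inv(c['extrinsics']).round(3).tolist(),c['camera_matrix'].round(1).tolist())
a=cv2.imread('pics/top0.png');b=cv2.imread('pics/side0.png')
o=get_obs();print({k:np.round(v,3) for k,v in o.items()})
E
```

```text
top [[-0.02, -0.982, 0.189, 0.205], [-1.0, 0.02, 0.001, -0.004], [-0.005, -0.189, -0.982, 1.817], [0.0, 0.0, 0.0, 1.0]] [[497.0, 0.0, 317.9], [0.0, 497.0, 200.6], [0.0, 0.0, 1.0]]
side [[0.855, -0.41, 0.317, 0.097], [-0.519, -0.666, 0.535, -0.774], [-0.008, -0.622, -0.783, 1.212], [0.0, 0.0, 0.0, 1.0]] [[419.0, 0.0, 311.5], [0.0, 419.0, 198.1], [0.0, 0.0, 1.0]]
{'clock': np.float64(0.1), 'joint_pos': array([1.1  , 0.241, 0.004, 1.335, 0.   , 1.571]), 'joint_vel': array([ 0.001, -0.002,  0.004,  0.001,  0.   ,  0.   ]), 'tau': array([ 1.0000e-03, -3.7314e+01,  2.5301e+01,  1.1000e-02,  0.0000e+00,
       -0.0000e+00]), 'eef_pos': array([0.227, 0.445, 0.231]), 'tool_rot': array([ 0.233,  0.972, -0.001, -0.   ]), 'ft_force': array([-0.278, -0.128, -0.248]), 'ft_torque': array([ 0.018, -0.031,  0.008]), 'grasp_force': np.float64(0.0), 'grip_width': np.float64(0.085)}
```

View pics/top0.png

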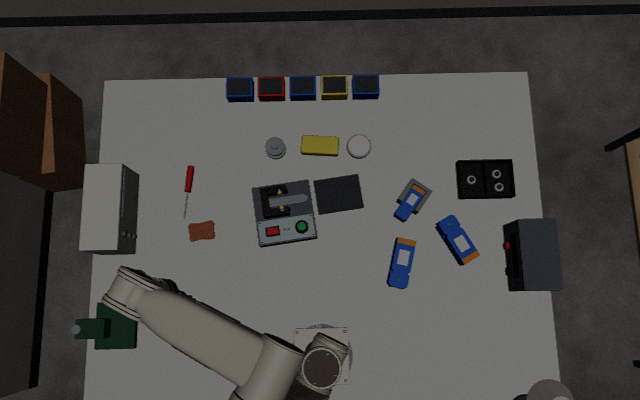

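View pics/side0.png

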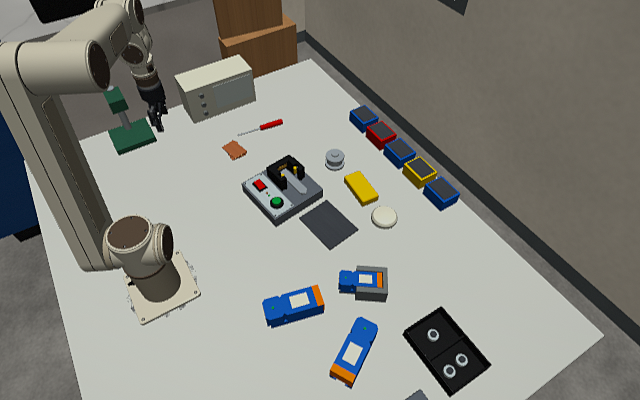

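Candidates in the top view are the module in the cradle at (410,201), larger blue units at (402,263) and (457,240), and the blue bins at (240,88), (303,88) and (365,86). The smallest one, which is also in the grey cradle, is (410,201). In the side view it is at (362,280). The box is at (285,213) in the top view, with the rail's open end to the right.

```bash
python3 - <<'E'
import cv2,numpy as np
a=cv2.imread('pics/top0.png');b=cv2.imread('pics/side0.png')
f=lambda im,x,y,w,h,s:cv2.resize(im[y:y+h,x:x+w],(w*s,h*s),interpolation=cv2.INTER_CUBIC)
t=f(a,245,165,200,85,4); s=f(b,235,145,160,160,5)
cv2.imwrite('pics/c1.png',np.clip(t*1.6,0,255).astype('uint8')); 
cv2.imwrite('pics/c2.png',np.clip(f(b,235,145,160,120,5)*1.2,0,255).astype('uint8'))
E
```

```text
(no output)
```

View pics/c1.png

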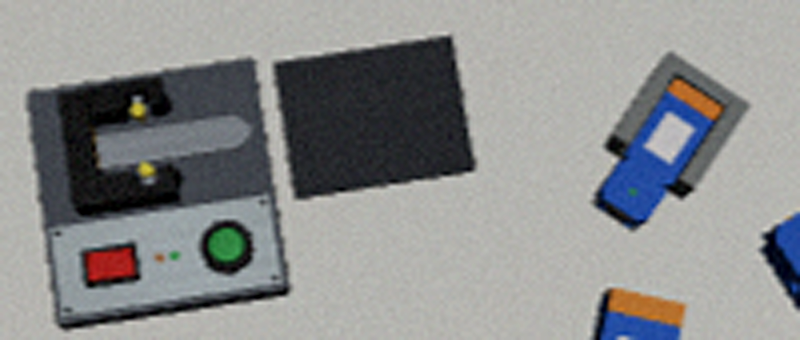

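View pics/c2.png

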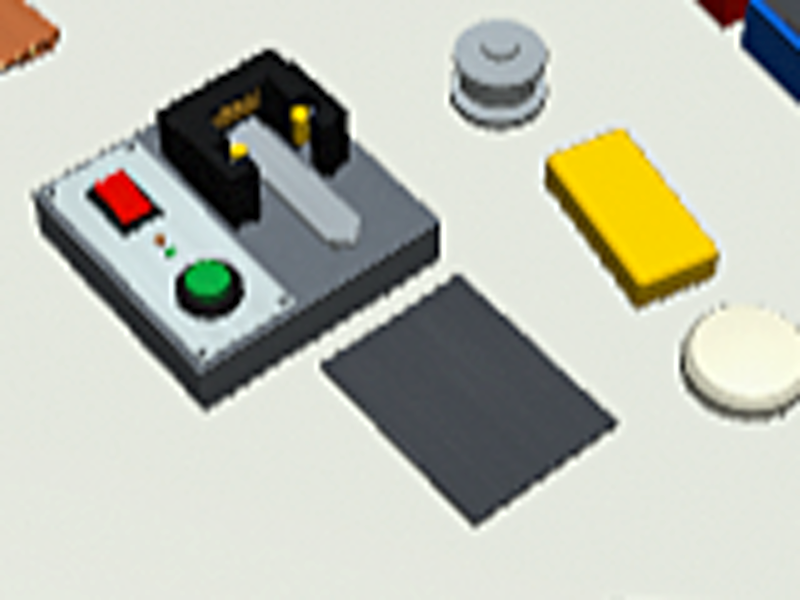

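The crops show the module in the cradle with its orange tail at c1 (695,97) and nose at (628,205). The rail tip is at c1 (250,127) and c2 (350,235), the button at c1 (226,245) and c2 (208,280), and the rollers at c1 (138,108) and (147,170).

```bash
cat > m.py <<'E'
from h import *
D={n:np.load(n+'0.npz') for n in('top','side')}
def ray(n,p):
    c=D[n];K=c['camera_matrix'];E=np.linalg.inv(c['extrinsics'])
    d=E[:3,:3]@np.linalg.inv(K)@np.array([*p,1.]);return E[:3,3],d/np.linalg.norm(d)
def tri(pt,ps):
    A=np.zeros((3,3));b=np.zeros(3);L=[]
    for n,p in(('top',pt),('side',ps)):
        o,d=ray(n,p);M=np.eye(3)-np.outer(d,d);A+=M;b+=M@o;L.append((M,o))
    X=np.linalg.solve(A,b);return X,[np.linalg.norm(M@(X-o))for M,o in L]
E
python3 - <<'E'
from m import *
T=lambda x,y:(245+x/4-.375,165+y/4-.375)
S=lambda x,y:(235+x/5-.4,145+y/5-.4)
for k,a,b in[('box-145,125',(57,318),(35,195)),('box70,-85',(256,60),(438,222)),('box-145,-85',(288,288),(206,395)),
 ('pl -65,85',(296,198),(322,366)),('pl65,85',(276,63),(457,276)),('pl65,-85',(451,37),(617,423)),('pl-65,-85',(474,168),(475,525)),
 ('tip',(252,127),(357,237)),('button',(226,245),(208,280)),('roll+',(138,108),(299,116)),('roll-',(147,170),(239,149))]:
    X,e=tri(T(*a),S(*b));print(k,X.round(4),np.round(e,4))
for n in D:
    c=D[n];P=pts(c);h=cv2.cvtColor(c['frame'],cv2.COLOR_RGB2HSV);x,y,z=P[...,0],P[...,1],P[...,2]
    v,u=np.mgrid[:400,:640]
    def rect(m,lab):
        m=m.astype('uint8');q,l,st,_=cv2.connectedComponentsWithStats(m)
        i=1+st[1:,4].argmax();Q=P[l==i];r=cv2.minAreaRect((Q[:,:2]*1000).astype('float32'))
        print(n,lab,st[i,4],np.round(r[0],1),np.round(r[1],1),round(r[2],2),'z',np.median(Q[:,2]).round(4))
    reg=(abs(x-.42)<.25)&(abs(y-.1)<.2)
    rect(reg&(abs(z-.055)<.006),'boxtop')
    rect(reg&(abs(y-.0)<.3)&(abs(z-.008)<.004)&(c['frame'].max(-1)<80),'plate')
    rect(reg&(abs(z-.111)<.006),'dockcheek')
    print((x[201,410],y[201,410],z[201,410]) if n=='top' else (x[280,362],y[280,362],z[280,362]))
    m=(h[...,0]>100)&(h[...,0]<130)&(h[...,1]>120)|((h[...,0]<22)&(h[...,1]>150))|((h[...,1]<60)&(h[...,2]>110)&(z<.0615))
    cx,cy=(x[201,410],y[201,410]) if n=='top' else (x[280,362],y[280,362])
    near=(np.hypot(x-cx,y-cy)<.1)&(z>.053)&(z<.067)
    rect(near,'mod+cradle');rect(near&m,'mod')
E
```

```text
box-145,125 [0.3888 0.2116 0.0506] [0.0024 0.0024]
box70,-85 [0.6205 0.0303 0.0586] [0.001 0.001]
box-145,-85 [0.4159 0.0053 0.0264] [0.0008 0.0008]
pl -65,85 [ 0.5019 -0.0038  0.0085] [0.0001 0.0001]
pl65,85 [0.6276 0.0129 0.0107] [0.002 0.002]
pl65,-85 [ 0.652 -0.152  0.007] [0. 0.]
pl-65,-85 [ 0.526  -0.1688  0.0044] [0.0015 0.0015]
tip [0.555  0.0342 0.0791] [0.0003 0.0003]
button [0.4499 0.0591 0.0737] [0.0005 0.0005]
roll+ [0.5679 0.1341 0.1046] [0.0015 0.0015]
roll- [0.513  0.1258 0.1086] [0. 0.]
top boxtop 1786 [505.  122.9] [215.7 210. ] 7.78 z 0.0557
top plate 630 [573.7 -49.8] [132.1 114.5] 7.7 z 0.0082
top dockcheek 178 [565.5 165.7] [ 58.5 113.5] 41.41 z 0.1092
(np.float64(0.5340803982457138), np.float64(-0.33290272181492003), np.float64(0.06269083976865075))
top mod+cradle 687 [ 536.6 -335.4] [ 88.4 148.7] 53.81 z 0.0611
top mod 375 [ 530.1 -332.3] [ 52.3 134.7] 53.46 z 0.0602
side boxtop 1587 [503.2 121.1] [217.6 215.4] 7.86 z 0.0556
side plate 799 [572.6 -50.6] [130.6 114.7] 8.3 z 0.0078
side dockcheek 269 [537.2 149.3] [107.5  95.4] 7.89 z 0.1095
(np.float64(0.5310994073726301), np.float64(-0.33750000453448137), np.float64(0.0582070038310778))
side mod+cradle 1099 [ 535. -337.] [ 91.9 147.2] 54.49 z 0.0606
side mod 617 [ 525.6 -334.8] [ 67.3 129.1] 54.55 z 0.0599
```

Everything agrees. The box is at (0.544, 0.1075) with yaw 7.8°. The tip comes out within 1 mm and the button matches. The module is at (0.529, -0.332) with yaw 54°, top at 0.060. The grip point at module y=+42 is (0.495, -0.307).

Emit:
{"api": "send_rows", "payload": {
  "steps": "1 0.0134 -0.0376 -0.004 0 0 -0.008;1 0.0134 -0.0376 -0.004 0 0 -0.008;1 0.0134 -0.0376 -0.004 0 0 -0.008;1 0.0134 -0.0376 -0.004 0 0 -0.008;1 0.0134 -0.0376 -0.004 0 0 -0.008"
}}

```text
clock: 0.52
eef_pos: [0.2936, 0.2558, 0.2107]
tool_rot: [0.252, 0.968, -0.0, -0.0]
ft_force: [1.5, -0.2, 0.4]
grip_width: 0.0857
grasp_force: 0.0
```

Emit:
{"api": "send_rows", "payload": {
  "steps": "1 0.0134 -0.0376 -0.004 0 0 -0.008;1 0.0134 -0.0376 -0.004 0 0 -0.008;1 0.0134 -0.0376 -0.004 0 0 -0.008;1 0.0134 -0.0376 -0.004 0 0 -0.008;1 0.0134 -0.0376 -0.004 0 0 -0.008"
}}

```text
clock: 0.93
eef_pos: [0.3607, 0.0677, 0.1911]
tool_rot: [0.272, 0.962, 0.0, 0.0]
ft_force: [0.6, 0.2, -0.3]
grip_width: 0.0855
grasp_force: 0.0
```

Emit:
{"api": "send_rows", "payload": {
  "steps": "1 0.0134 -0.0376 -0.004 0 0 -0.008;1 0.0134 -0.0376 -0.004 0 0 -0.008;1 0.0134 -0.0376 -0.004 0 0 -0.008;1 0.0134 -0.0376 -0.004 0 0 -0.008;1 0.0134 -0.0376 -0.004 0 0 -0.008"
}}

```text
clock: 1.35
eef_pos: [0.4277, -0.1205, 0.1709]
tool_rot: [0.292, 0.957, 0.0, -0.0]
ft_force: [0.6, 0.8, -0.4]
grip_width: 0.0854
grasp_force: 0.0
```

Emit:
{"api": "send_rows", "payload": {
  "steps": "1 0.0134 -0.0376 -0.004 0 0 -0.008;1 0.0134 -0.0376 -0.004 0 0 -0.008;1 0.0134 -0.0376 -0.004 0 0 -0.008;1 0.0134 -0.0376 -0.004 0 0 -0.008;1 0.0134 -0.0376 -0.004 0 0 -0.008"
}}

```text
clock: 1.77
eef_pos: [0.4947, -0.3083, 0.1504]
tool_rot: [0.311, 0.951, 0.0, -0.001]
ft_force: [1.1, 0.7, 1.4]
grip_width: 0.0855
grasp_force: 0.0
```

```bash
cat > s.py <<'E'
from h import *
from scipy.spatial.transform import Rotation as R
o=get_obs();M=R.from_quat(o['tool_rot']).as_matrix()
print('t',round(float(o['clock']),2),'p',o['eef_pos'].round(4),'yaw',np.degrees(np.arctan2(M[1,1],M[0,1])).round(2),'z',M[:,2].round(4),'j',o['joint_pos'].round(3),'F',o['ft_force'].round(2),'T',o['ft_torque'].round(2),'w',o['grip_width'].round(4),o['grasp_force'].round(1))
E
python3 s.py
```

```text
Traceback (most recent call last):
  File "s.py", line 4, in <module>
    print('t',round(float(o['clock']),2),'p',o['eef_pos'].round(4),'yaw',np.degrees(np.arctan2(M[1,1],M[0,1])).round(2),'z',M[:,2].round(4),'j',o['joint_pos'].round(3),'F',o['ft_force'].round(2),'T',o['ft_torque'].round(2),'w',o['grip_width'].round(4),o['grasp_force'].round(1))
                                                                                                                                                                                                                                   ^^^^^^^^^^^^^^^^^^^^^
AttributeError: 'float' object has no attribute 'round'
```

Emit:
{"api": "send_rows", "payload": {
  "steps": "1 0 0.001 -0.03 0 0 0.003;1 0 0 -0.03 0 0 0;1 0 0 -0.025 0 0 0;1 0 0 -0.02 0 0 0;1 0 0 -0.015 0 0 0"
}}

```text
clock: 2.18
eef_pos: [0.493, -0.3046, 0.0282]
tool_rot: [0.309, 0.951, 0.001, -0.002]
ft_force: [-0.6, 0.7, -0.2]
grip_width: 0.0857
grasp_force: 0.0
```

Emit:
{"api": "send_rows", "payload": {
  "steps": "1 0 0 -0.008 0 0 0;1 0 0 0 0 0 0;-1 0 0 0 0 0 0;-1 0 0 0 0 0 0;-1 0 0 0 0 0 0"
}}

```text
clock: 2.6
eef_pos: [0.4958, -0.306, 0.0248]
tool_rot: [0.309, 0.951, -0.0, 0.001]
ft_force: [-0.5, 0.8, 0.8]
grip_width: 0.0517
grasp_force: 0.0
```

Emit:
{"api": "send_rows", "payload": {
  "steps": "-1 0 0 0 0 0 0;-1 0 0 0 0 0 0;-1 0 0 0 0 0 0;-1 0 0 0 0 0 0;-1 0 0 0 0 0 0"
}}

```text
clock: 3.02
eef_pos: [0.496, -0.3059, 0.025]
tool_rot: [0.309, 0.951, -0.0, 0.002]
ft_force: [0.5, 0.8, 6.7]
grip_width: 0.0494
grasp_force: 63.3
```

```bash
sed -i "s/o\['grip_width'\].round(4),o\['grasp_force'\].round(1)/round(float(o['grip_width']),4),round(float(o['grasp_force']),1)/" s.py; python3 s.py
```

```text
t 3.02 p [ 0.496  -0.3059  0.025 ] yaw 54.04 z [ 0.0029 -0.0015 -1.    ] j [-0.553  0.563 -0.079  0.925  0.     0.075] F [0.53 0.76 6.7 ] T [0.12 0.08 0.  ] w 0.0494 63.3
```

Emit:
{"api": "send_rows", "payload": {
  "steps": "-1 0 0 0.01 0 0 0;-1 0 0 0.02 0 0 0;-1 0 0 0.02 0 0 0;-1 0 0 0.02 0 0 0;-1 0 0 0.02 0 0 0"
}}

```text
clock: 3.43
eef_pos: [0.4937, -0.3048, 0.1136]
tool_rot: [0.309, 0.951, 0.0, -0.001]
ft_force: [0.6, 0.4, -3.5]
grip_width: 0.0494
grasp_force: 62.8
```

Emit:
{"api": "send_rows", "payload": {
  "steps": "-1 0.0065 0.0292 0 0 0 -0.08;-1 0.0065 0.0292 0 0 0 -0.08;-1 0.0065 0.0292 0 0 0 -0.08;-1 0.0065 0.0292 0 0 0 -0.08;-1 0.0065 0.0292 0 0 0 -0.08"
}}

```text
clock: 3.85
eef_pos: [0.5263, -0.1579, 0.113]
tool_rot: [0.494, 0.87, -0.0, -0.001]
ft_force: [0.2, -0.5, -4.2]
grip_width: 0.0492
grasp_force: 63.0
```

Emit:
{"api": "send_rows", "payload": {
  "steps": "-1 0.0065 0.0292 0 0 0 -0.08;-1 0.0065 0.0292 0 0 0 -0.08;-1 0.0065 0.0292 0 0 0 -0.08;-1 0.0065 0.0292 0 0 0 -0.08;-1 0.0065 0.0292 0 0 0 -0.08"
}}

```text
clock: 4.27
eef_pos: [0.5589, -0.0119, 0.113]
tool_rot: [0.656, 0.754, -0.001, -0.001]
ft_force: [0.8, -1.2, -3.2]
grip_width: 0.0493
grasp_force: 63.1
```

Emit:
{"api": "send_rows", "payload": {
  "steps": "-1 0 0 -0.02 0 0 -0.007;-1 0 0 -0.02 0 0 0;-1 0 0 0 0 0 0;-1 0 0 0 0 0 0;-1 0 0 0 0 0 0"
}}

```text
clock: 4.68
eef_pos: [0.5598, -0.0137, 0.0738]
tool_rot: [0.658, 0.753, -0.0, -0.0]
ft_force: [-0.3, 0.5, -3.8]
grip_width: 0.0493
grasp_force: 63.5
```

```bash
python3 s.py; python3 - <<'E'
from h import *
a=cap('top','top1');b=cap('side','side1')
f=lambda im,x,y,w,h,s:cv2.resize(im[y:y+h,x:x+w,::-1],(w*s,h*s),interpolation=cv2.INTER_CUBIC)
t=np.clip(f(a['frame'],285,150,100,75,4)*1.6,0,255);s=f(b['frame'],250,150,100,75,4)
cv2.imwrite('pics/c3.png',np.hstack([t.astype('uint8'),s]))
E
```

```text
t 4.68 p [ 0.5598 -0.0137  0.0738] yaw 7.76 z [-2.e-04  0.e+00 -1.e+00] j [-0.024  0.472 -0.089  1.01   0.     1.411] F [-0.31  0.51 -3.77] T [ 0.12 -0.01 -0.03] w 0.0493 63.5
```

View pics/c3.png

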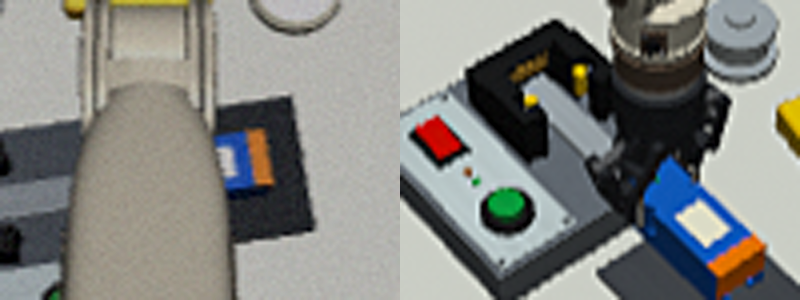

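The arm hides the nose in the top view (left half), but the tail is visible at (258,158). The side view shows the module in line with the rail. I'll measure its pitch, height and lateral offset from depth.

```bash
cat > q.py <<'E'
from h import *
import sys
th=np.radians(7.8);Rb=np.array([[np.cos(th),np.sin(th)],[-np.sin(th),np.cos(th)]]);O=np.array([.5442,.1076])
def box(P): return np.concatenate([(P[...,:2]-O)@Rb.T,P[...,2:]],-1)
def mod(tag,y0,y1):
    c=np.load(tag+'.npz');B=box(pts(c))*1000;h=cv2.cvtColor(c['frame'],cv2.COLOR_RGB2HSV)
    m=((h[...,0]>100)&(h[...,0]<130)&(h[...,1]>120))|((h[...,0]<22)&(h[...,1]>150))|((h[...,1]<60)&(h[...,2]>100))
    m&=(abs(B[...,0])<35)&(B[...,1]>y0)&(B[...,1]<y1)&(B[...,2]>95)&(B[...,2]<122)
    Q=B[m]; A=np.c_[Q[:,0],Q[:,1]-np.mean(Q[:,1]),np.ones(len(Q))]
    s=np.linalg.lstsq(A,Q[:,2],rcond=None)[0];r=cv2.minAreaRect(Q[:,:2].astype('float32'))
    print(tag,len(Q),'slope x,y',s[:2].round(3),'z',s[2].round(1),'y',np.percentile(Q[:,1],[1,99]).round(1),'x',np.percentile(Q[:,0],[2,98]).round(1),'rect',np.round(r[0],1),np.round(r[1],1),round(r[2],1))
E
python3 - <<'E'
from q import *
for t in('top1','side1'): mod(t,-260,-60)
for t in('top0','side0'):
    B=box(pts(np.load(t+'.npz')))*1000
    m=(abs(B[...,0])<20)&(B[...,2]>68)&(B[...,2]<80)
    for a,b in((-90,-60),(-55,-30),(-30,-5),(-5,20),(20,50)):
        q=B[m&(B[...,1]>a)&(B[...,1]<b)];print(t,a,len(q),q.min(0).round(1),q.max(0).round(1),q.mean(0).round(1))
    for s in(-1,1):
        q=B[(B[...,0]*s>23)&(B[...,0]*s<56)&(B[...,2]>107)&(B[...,2]<114)&(B[...,1]>-10)&(B[...,1]<60)]
        print('cheek',s,np.percentile(q,[3,97],axis=0).round(1).tolist())
E
```

```text
top1 149 slope x,y [0.016 0.025] z 109.6 y [-229.7 -189. ] x [-25.7  23.4] rect [  -0.7 -209.2] [41.1 52.6] 89.9
side1 461 slope x,y [0.044 0.017] z 108.3 y [-231.8 -113.2] x [-27.8  22.7] rect [  -3.4 -170.8] [125.7  55.1] 89.7
top0 -90 17 [ -9.4 -71.8  69.1] [ 12.6 -60.1  79.5] [  0.8 -64.6  74.3]
top0 -55 47 [-14.2 -54.6  68.4] [ 16.  -30.3  79.4] [  0.4 -42.6  73.9]
top0 -30 52 [-14.8 -29.9  68.1] [15.5 -5.1 79.5] [  0.9 -18.   74.5]
top0 -5 45 [-13.7  -4.8  68.6] [15.9 19.6 80. ] [ 0.4  7.9 74.3]
top0 20 64 [-14.7  20.2  68.5] [15.8 49.7 79.5] [ 0.7 33.9 73.7]
cheek -1 [[-51.5, 2.3, 107.6], [-26.1, 57.1, 113.7]]
cheek 1 [[29.5, 0.7, 107.2], [52.5, 58.4, 113.9]]
side0 -90 19 [-16.1 -73.4  70.8] [  7.1 -61.   77.9] [ -3.2 -65.7  74.3]
side0 -55 50 [-17.2 -54.6  68.9] [ 12.6 -30.6  78.3] [ -2.6 -41.7  73.5]
side0 -30 48 [-18.5 -29.6  68. ] [13.7 -5.8 79.6] [ -2.7 -17.3  74.1]
side0 -5 46 [-16.1  -3.4  68.9] [14.8 19.9 78. ] [-1.8  8.5 73.6]
side0 20 40 [-9.3 21.1 68.3] [15.4 49.1 76.9] [ 3.7 35.  73.3]
cheek -1 [[-53.7, -2.6, 107.7], [-29.3, 57.0, 113.7]]
cheek 1 [[26.1, -0.3, 107.8], [50.4, 56.0, 113.6]]
```

Emit:
{"api": "send_rows", "payload": {
  "steps": "-1 0.0004 0 -0.001 -0.015 -0.002 0;-1 -0.0011 0.0079 0 0 0 0;-1 -0.0011 0.0079 0 0 0 0;-1 -0.0011 0.0079 0 0 0 0;-1 0 0 0 0 0 0"
}}

```text
clock: 5.2
eef_pos: [0.5565, 0.0124, 0.0724]
tool_rot: [0.657, 0.754, -0.005, 0.005]
ft_force: [0.4, -0.8, -3.7]
grip_width: 0.0492
grasp_force: 63.6
```

```bash
python3 s.py; python3 - <<'E'
from q import *
cap('top','top2');cap('side','side2')
for t in('top2','side2'): mod(t,-250,-60)
E
```

```text
t 5.2 p [0.5565 0.0124 0.0724] yaw 7.92 z [ 0.0018 -0.0139 -0.9999] j [ 0.03   0.467 -0.102  1.001 -0.014  1.462] F [ 0.37 -0.77 -3.67] T [ 0.18 -0.01 -0.05] w 0.0492 63.6
top2 174 slope x,y [ 0.038 -0.023] z 108.8 y [-202.3 -154.4] x [-25.1  23.7] rect [  -0.5 -178.9] [50.7 48.5] 2.7
side2 443 slope x,y [0.042 0.007] z 107.3 y [-206.4  -85.3] x [-28.1  22.4] rect [  -1.5 -143.5] [ 58.4 127.6] 1.0
```

Emit:
{"api": "send_rows", "payload": {
  "steps": "-1 -0.0009 0.006 0 0 0 0;-1 -0.0008 0.006 0 0 0 0;-1 -0.0008 0.006 0 0 0 0;-1 -0.0008 0.006 0 0 0 0;-1 0 0 0 0 0 0"
}}

```text
clock: 5.72
eef_pos: [0.5535, 0.0357, 0.0723]
tool_rot: [0.657, 0.754, -0.005, 0.005]
ft_force: [-0.1, -0.1, -3.4]
grip_width: 0.0491
grasp_force: 63.6
```

```bash
python3 s.py
```

```text
t 5.72 p [0.5535 0.0357 0.0723] yaw 7.88 z [ 0.0021 -0.0142 -0.9999] j [ 0.072  0.464 -0.107  0.999 -0.014  1.506] F [-0.09 -0.08 -3.41] T [ 0.21 -0.11  0.02] w 0.0491 63.6
```

Emit:
{"api": "send_rows", "payload": {
  "steps": "-1 -0.0009 0.0065 0 0 0 0;-1 -0.0009 0.0065 0 0 0 0;-1 -0.0009 0.0065 0 0 0 0;-1 -0.0009 0.0065 0 0 0 0;-1 0 0 0 0 0 0"
}}

```text
clock: 6.13
eef_pos: [0.5499, 0.0618, 0.0724]
tool_rot: [0.657, 0.754, -0.005, 0.005]
ft_force: [1.4, 0.1, -3.9]
grip_width: 0.049
grasp_force: 63.6
```

Emit:
{"api": "send_rows", "payload": {
  "steps": "-1 -0.0009 0.006 0 0 0 0;-1 -0.0009 0.006 0 0 0 0;-1 -0.0009 0.006 0 0 0 0;-1 -0.0009 0.006 0 0 0 0;-1 0 0 0 0 0 0"
}}

```text
clock: 6.55
eef_pos: [0.5466, 0.0858, 0.0725]
tool_rot: [0.657, 0.754, -0.004, 0.006]
ft_force: [2.0, 0.1, -3.9]
grip_width: 0.0492
grasp_force: 63.6
```

```bash
python3 s.py;  python3 - <<'E'
from q import *
o=get_obs();print(box(o['eef_pos']).round(4))
cap('top','top3');cap('side','side3')
for t in('top3','side3'): mod(t,-250,10)
E
```

```text
t 6.55 p [0.5466 0.0858 0.0725] yaw 7.87 z [ 0.0028 -0.0138 -0.9999] j [ 0.163  0.461 -0.11   0.999 -0.014  1.597] F [ 2.01  0.14 -3.87] T [ 0.38 -0.33  0.03] w 0.0492 63.6
[-0.0005 -0.0219  0.0725]
top3 210 slope x,y [ 0.036 -0.017] z 109.1 y [-128.4  -70.9] x [-25.6  23. ] rect [ -0.7 -98.8] [51.5 60.2] 0.7
side3 424 slope x,y [0.036 0.007] z 107.0 y [-131.4   -8.2] x [-27.5  22.8] rect [ -0.4 -65.6] [132.9  58.1] 89.5
```

Emit:
{"api": "send_rows", "payload": {
  "steps": "-1 0.0004 0 -0.0008 0 0 0;-1 0 0 -0.0007 0 0 0;1 0 0 0 0 0 0;1 0 0 0 0 0 0;1 0 0 0 0 0 0"
}}

```text
clock: 7.07
eef_pos: [0.5468, 0.0839, 0.071]
tool_rot: [0.658, 0.753, -0.005, 0.006]
ft_force: [-0.2, 0.2, 0.1]
grip_width: 0.0829
grasp_force: 0.0
```

Emit:
{"api": "send_rows", "payload": {
  "steps": "1 0 0 0 0 0 0;1 0 0 0.01 0.015 0.002 0;1 0 0 0.02 0 0 0;1 0 0 0.025 0 0 0;1 0 0 0.025 0 0 0"
}}

```text
clock: 7.48
eef_pos: [0.5463, 0.084, 0.152]
tool_rot: [0.658, 0.753, -0.0, -0.001]
ft_force: [0.5, 0.2, -0.7]
grip_width: 0.0854
grasp_force: 0.0
```

```bash
python3 s.py;  python3 - <<'E'
from q import *
o=get_obs();print(box(o['eef_pos']).round(4))
cap('top','top4');cap('side','side4')
for t in('top4','side4'): mod(t,-250,10)
E
```

```text
t 7.48 p [0.5463 0.084  0.152 ] yaw 7.77 z [-1.3e-03  3.0e-04 -1.0e+00] j [0.152 0.39  0.004 1.186 0.    1.587] F [ 0.51  0.18 -0.67] T [ 0.03 -0.06 -0.04] w 0.0854 0.0
[-0.0011 -0.0237  0.152 ]
top4 183 slope x,y [ 0.024 -0.023] z 106.5 y [-130.4  -79.4] x [-25.3  23.1] rect [  -1.8 -103.1] [54.8 50.3] 89.5
side4 460 slope x,y [ 0.036 -0.004] z 105.4 y [-133.     0.8] x [-28.8  23.5] rect [ -2.7 -62.5] [146.7  57. ] 87.1
```

Emit:
{"api": "send_rows", "payload": {
  "steps": "-1 0.0049 -0.0322 0 0 0 0;-1 0.0047 -0.0322 0 0 0 0;-1 0.0045 -0.0322 0 0 0 0;-1 0.0045 -0.0322 0 0 0 0;-1 0 0 0 0 0 0"
}}

```text
clock: 8.0
eef_pos: [0.5658, -0.0499, 0.1508]
tool_rot: [0.66, 0.751, -0.001, 0.001]
ft_force: [0.6, 1.2, 0.5]
grip_width: 0.0253
grasp_force: 0.0
```

Emit:
{"api": "send_rows", "payload": {
  "steps": "-1 0 0 -0.028 0 0 0;-1 0 0 -0.028 0 0 0;-1 0 0 -0.02 0 0 0;-1 0 0 -0.008 0 0 0;-1 0 0 0 0 0 0"
}}

```text
clock: 8.42
eef_pos: [0.5632, -0.0442, 0.0644]
tool_rot: [0.657, 0.753, -0.002, -0.002]
ft_force: [-0.0, 0.2, 0.5]
grip_width: 0.0
grasp_force: 0.0
```

```bash
python3 s.py;  python3 - <<'E'
from q import *
o=get_obs();print(box(o['eef_pos']).round(4))
E
```

```text
t 8.42 p [ 0.5632 -0.0442  0.0644] yaw 7.79 z [-5.5e-03  7.0e-04 -1.0e+00] j [-0.079  0.494 -0.079  1.003  0.     1.356] F [-0.03  0.23  0.53] T [-0.01  0.    0.02] w 0.0 0.0
[-0.0018 -0.153   0.0644]
```

Emit:
{"api": "send_rows", "payload": {
  "steps": "-1 -0.0011 0.0079 0.002 0 0 0;-1 -0.0012 0.0089 0.002 0 0 0;-1 -0.0012 0.0089 0 0 0 0;-1 -0.0012 0.0089 0 0 0 0;-1 -0.0012 0.0089 0 0 0 0"
}}

```text
clock: 8.83
eef_pos: [0.5614, -0.0019, 0.0731]
tool_rot: [0.658, 0.753, -0.0, 0.004]
ft_force: [1.4, -8.3, 4.5]
grip_width: 0.0003
grasp_force: 4.3
```

Emit:
{"api": "send_rows", "payload": {
  "steps": "-1 -0.0008 0.006 0 0 0 0;-1 -0.0008 0.006 0 0 0 0;-1 -0.0005 0.004 0 0 0 0;-1 0 0 0 0 0 0;-1 0 0 0 0 0 0"
}}

```text
clock: 9.25
eef_pos: [0.5574, 0.0162, 0.0712]
tool_rot: [0.657, 0.754, 0.001, -0.0]
ft_force: [0.3, 0.1, 0.8]
grip_width: 0.0004
grasp_force: 0.1
```

```bash
python3 s.py;  python3 - <<'E'
from q import *
o=get_obs();print(box(o['eef_pos']).round(4))
cap('top','top5');cap('side','side5')
for t in('top5','side5'): mod(t,-250,70)
E
```

```text
t 9.25 p [0.5574 0.0162 0.0712] yaw 7.87 z [ 6.0e-04  1.4e-03 -1.0e+00] j [ 2.800e-02  4.700e-01 -9.900e-02  1.001e+00  1.000e-03  1.462e+00] F [0.3  0.07 0.82] T [-0.05 -0.01 -0.01] w 0.0004 0.1
[ 0.0007 -0.0923  0.0712]
top5 281 slope x,y [-0.009 -0.017] z 106.5 y [-25.2  52. ] x [-25.1  25.6] rect [-1.8 19.8] [93.2 66.1] 83.5
side5 268 slope x,y [ 0.016 -0.033] z 105.3 y [-71.6  68.1] x [-27.6  27.3] rect [-11.5 -12.4] [169.9  61.6] 80.2
```

```bash
python3 - <<'E'
import cv2
b=cv2.imread('pics/side5.png');cv2.imwrite('pics/c5.png',cv2.resize(b[145:245,235:360],None,fx=6,fy=6,interpolation=cv2.INTER_CUBIC))
E
```

```text
(no output)
```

View pics/c5.png

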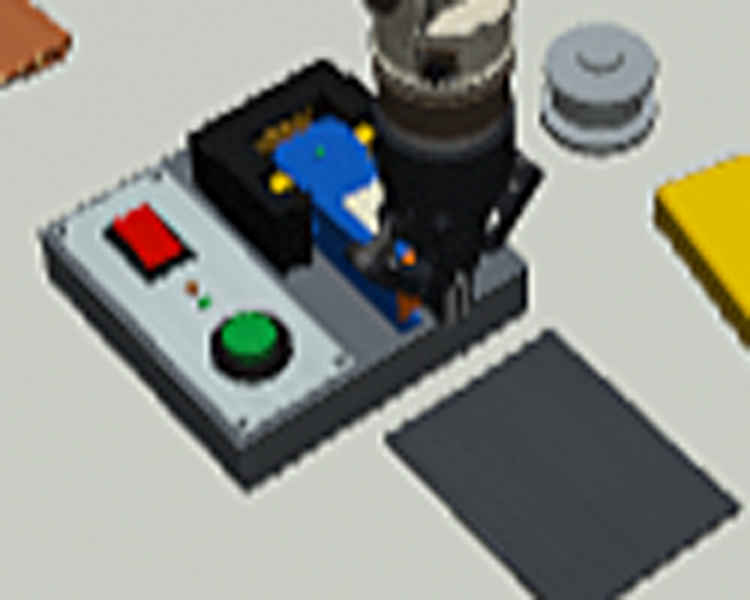

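The module sits straight on the rail with its nose at (300,150), between the rollers and the end block. It isn't fully home yet.

Emit:
{"api": "send_rows", "payload": {
  "steps": "-1 -0.0005 0.003 0 0 0 0;-1 -0.0004 0.003 0 0 0 0;-1 -0.0004 0.003 0 0 0 0;-1 -0.0004 0.003 0 0 0 0;-1 0 0 0 0 0 0"
}}

```text
clock: 9.77
eef_pos: [0.5555, 0.0251, 0.0705]
tool_rot: [0.658, 0.753, -0.002, 0.002]
ft_force: [-0.0, -7.0, -0.6]
grip_width: 0.0001
grasp_force: 3.8
```

```bash
python3 s.py;  python3 - <<'E'
from q import *
o=get_obs();print(box(o['eef_pos']).round(4))
E
```

```text
t 9.77 p [0.5555 0.0251 0.0705] yaw 7.73 z [-4.0e-04 -5.3e-03 -1.0e+00] j [ 0.048  0.469 -0.103  0.999 -0.005  1.484] F [-0.02 -7.04 -0.58] T [-1.64 -0.14 -0.01] w 0.0001 3.8
[ 0.     -0.0833  0.0705]
```

Emit:
{"api": "send_rows", "payload": {
  "steps": "-1 -0.0003 0.002 0 0 0 0;-1 -0.0003 0.002 0 0 0 0;-1 -0.0003 0.002 0 0 0 0;-1 0 0 0 0 0 0;-1 0 0 0 0 0 0"
}}

```text
clock: 10.18
eef_pos: [0.5553, 0.026, 0.0706]
tool_rot: [0.659, 0.752, -0.005, 0.005]
ft_force: [2.5, -19.5, -0.5]
grip_width: 0.0
grasp_force: 9.5
```

```bash
python3 s.py;  python3 - <<'E'
from q import *
o=get_obs();print(box(o['eef_pos']).round(4))
E
```

```text
t 10.18 p [0.5553 0.026  0.0706] yaw 7.51 z [ 0.001  -0.0147 -0.9999] j [ 0.055  0.468 -0.105  0.998 -0.015  1.494] F [  2.51 -19.53  -0.53] T [-4.34 -0.45 -0.01] w 0.0 9.5
[-0.     -0.0824  0.0706]
```

Emit:
{"api": "send_rows", "payload": {
  "steps": "-1 0.001 -0.008 0 0 0 0;-1 0.002 -0.015 0 0 0 0;-1 0.002 -0.015 0 0 0 0;-1 0 0 0.03 0 0 0;-1 0 0 0.04 0 0 0"
}}

```text
clock: 10.6
eef_pos: [0.5562, -0.005, 0.1372]
tool_rot: [0.658, 0.753, -0.003, -0.005]
ft_force: [0.4, 0.2, -0.0]
grip_width: -0.0005
grasp_force: 0.0
```

Emit:
{"api": "send_rows", "payload": {
  "steps": "-1 -0.02 0 0.03 0 0 0;-1 -0.03 0 0 0 0 0;-1 -0.03 0 0 0 0 0;-1 -0.03 0 0 0 0 0;-1 0 0 0 0 0 0"
}}

```text
clock: 11.02
eef_pos: [0.4427, -0.0042, 0.1698]
tool_rot: [0.657, 0.754, -0.002, -0.003]
ft_force: [-0.7, -0.1, -0.0]
grip_width: -0.0
grasp_force: 0.0
```

```bash
python3 s.py; python3 - <<'E'
from q import *
o=get_obs();print(box(o['eef_pos']).round(4))
a=cap('top','top6');b=cap('side','side6')
for t in('top6','side6'):
    mod(t,-100,-6)
    c=np.load(t+'.npz');B=box(pts(c))*1000;h=cv2.cvtColor(c['frame'],cv2.COLOR_RGB2HSV)
    m=(h[...,0]<20)&(h[...,1]>150)&(abs(B[...,0])<35)&(abs(B[...,1]+65)<30)&(B[...,2]>98)
    print('orange',B[m].min(0).round(1),B[m].max(0).round(1),B[m].mean(0).round(1))
f=lambda im,x,y,w,h,s:cv2.resize(im[y:y+h,x:x+w,::-1],(w*s,h*s),interpolation=cv2.INTER_CUBIC)
t=np.clip(f(a['frame'],245,175,80,75,5)*1.6,0,255).astype('uint8');s=f(b['frame'],255,145,80,75,5)
cv2.imwrite('pics/c6.png',np.hstack([t,s]))
E
```

```text
t 11.02 p [ 0.4427 -0.0042  0.1698] yaw 7.82 z [-0.0076  0.0016 -1.    ] j [-1.000e-02  1.730e-01 -2.460e-01  1.160e+00  1.000e-03  1.424e+00] F [-0.67 -0.06 -0.04] T [-0.    0.03  0.04] w -0.0 0.0
[-0.1157 -0.097   0.1698]
top6 166 slope x,y [-0.014  0.002] z 106.4 y [-50.1  -6.4] x [-24.4  25.4] rect [  0.1 -26.4] [42.7 53.3] 82.2Traceback (most recent call last):
  File "<stdin>", line 8, in <module>
    return umr_minimum(a, axis, None, out, keepdims, initial, where)
ValueError: zero-size array to reduction operation minimum which has no identity
```

```bash
python3 - <<'E'
from q import *
for t in('top6','side6'):
    mod(t,-100,-6)
a=np.load('top6.npz');b=np.load('side6.npz')
f=lambda im,x,y,w,h,s:cv2.resize(im[y:y+h,x:x+w,::-1],(w*s,h*s),interpolation=cv2.INTER_CUBIC)
t=np.clip(f(a['frame'],245,175,80,75,5)*1.6,0,255).astype('uint8');s=f(b['frame'],255,145,80,75,5)
cv2.imwrite('pics/c6.png',np.hstack([t,s]))
E
```

```text
top6 166 slope x,y [-0.014  0.002] z 106.4 y [-50.1  -6.4] x [-24.4  25.4] rect [  0.1 -26.4] [42.7 53.3] 82.2
side6 200 slope x,y [0.014 0.023] z 105.2 y [-74.2  -7. ] x [-27.   24.4] rect [  2.3 -40.9] [61.  68.8] 0.8
```

View pics/c6.png

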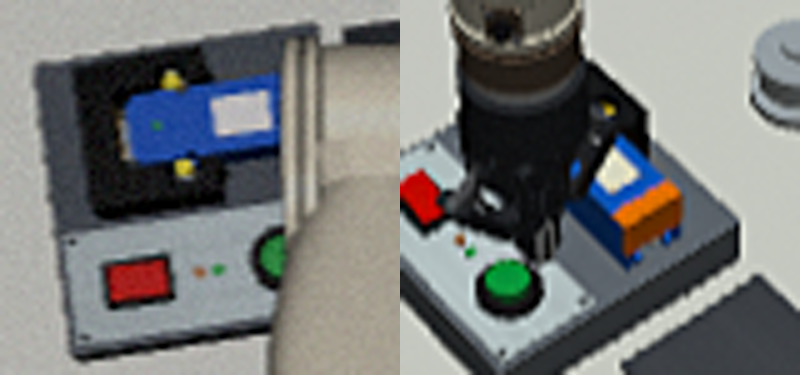

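```bash
python3 - <<'E'
from q import *
for t in('top0','top4','top5','top6','side0','side4','side5'):
    c=np.load(t+'.npz');f=c['frame'].astype(int);yel=np.clip(np.minimum(f[...,0],f[...,1])-f[...,2]-30,0,None)
    B=box(pts(c))*1000
    K=c['camera_matrix'];E=c['extrinsics'];Ei=np.linalg.inv(E)
    v,u=np.mgrid[:400,:640]
    d=np.stack([(u-K[0,2])/K[0,0],(v-K[1,2])/K[1,1],np.ones_like(u)],-1)@Ei[:3,:3].T
    X=Ei[:3,3]+d*((.106-Ei[2,3])/d[...,2:]);X=box(X)*1000   # pixel -> plane z=.106
    out=[]
    for s in(1,-1):
        m=(abs(X[...,1]-24)<16)&(X[...,0]*s>18)&(X[...,0]*s<46)
        w=yel*m;out.append((w.sum(),*(np.round([(w*X[...,0]).sum()/max(w.sum(),1),(w*X[...,1]).sum()/max(w.sum(),1)],2))))
    blue=(f[...,2]-f[...,0]>50)&(abs(X[...,0])<15)&(X[...,1]>20)&(X[...,1]<85)
    print(t,out,'nose max y',np.sort(X[...,1][blue])[-8:].round(1) if blue.any() else '')
E
```

```text
top0 [(np.int64(312), np.float64(26.85), np.float64(23.04)), (np.int64(315), np.float64(-27.18), np.float64(23.14))] nose max y 
top4 [(np.int64(0), np.float64(0.0), np.float64(0.0)), (np.int64(0), np.float64(0.0), np.float64(0.0))] nose max y 
top5 [(np.int64(279), np.float64(31.46), np.float64(23.24)), (np.int64(368), np.float64(-30.82), np.float64(23.33))] nose max y [43.4 43.9 44.4 44.9 45.4 45.9 46.4 46.9]
top6 [(np.int64(294), np.float64(31.09), np.float64(23.03)), (np.int64(356), np.float64(-30.84), np.float64(23.48))] nose max y [53.8 54.3 54.8 55.3 55.8 56.3 56.8 57.3]
side0 [(np.int64(1440), np.float64(26.04), np.float64(23.0)), (np.int64(908), np.float64(-28.49), np.float64(23.96))] nose max y 
side4 [(np.int64(1559), np.float64(26.04), np.float64(22.96)), (np.int64(980), np.float64(-28.48), np.float64(23.95))] nose max y 
side5 [(np.int64(912), np.float64(30.61), np.float64(24.14)), (np.int64(1166), np.float64(-32.2), np.float64(24.65))] nose max y [45.2 45.9 46.2 46.9 47.5 48.5 49.1 50.1]
```

The rollers still stand 4 mm out and the nose is at y≈58, so the module is 7 mm short. The fingertips at z=0.071 hit the rail tip (flange 68 to 74 mm, y=-75). I'll push again with the tips above the flange.

Emit:
{"api": "send_rows", "payload": {
  "steps": "-1 0.029 0.0007 0 0 0 0;-1 0.029 0.0007 0 0 0 0;-1 0.029 0.0007 0 0 0 0;-1 0.029 0.0007 0 0 0 0;-1 0 0 -0.02 0 0 0"
}}

```text
clock: 11.53
eef_pos: [0.5759, -0.0016, 0.1542]
tool_rot: [0.657, 0.754, 0.005, 0.005]
ft_force: [0.6, 0.4, 0.1]
grip_width: 0.0
grasp_force: 0.0
```

Emit:
{"api": "send_rows", "payload": {
  "steps": "-1 0 0 -0.025 0 0 0;-1 0 0 -0.025 0 0 0;-1 0 0 -0.013 0 0 0;-1 0 0 -0.002 0 0 0;-1 0 0 0 0 0 0"
}}

```text
clock: 11.95
eef_pos: [0.566, -0.0018, 0.0844]
tool_rot: [0.657, 0.754, -0.001, -0.001]
ft_force: [-1.0, 0.3, 0.3]
grip_width: 0.0
grasp_force: 0.0
```

```bash
python3 s.py; python3 - <<'E'
from q import *
o=get_obs();print(box(o['eef_pos']).round(4))
E
```

```text
t 11.95 p [ 0.566  -0.0018  0.0844] yaw 7.81 z [-2.1e-03  5.0e-04 -1.0e+00] j [-0.004  0.473 -0.055  1.044  0.     1.431] F [-0.96  0.34  0.35] T [ 0.03 -0.03  0.04] w 0.0 0.0
[ 0.0068 -0.1114  0.0844]
```

Emit:
{"api": "send_rows", "payload": {
  "steps": "-1 -0.0072 -0.001 -0.002 0 0 0;-1 -0.0012 0.009 0 0 0 0;-1 -0.0012 0.009 0 0 0 0;-1 -0.001 0.007 0 0 0 0;-1 0 0 0 0 0 0"
}}

```text
clock: 12.37
eef_pos: [0.5555, 0.0237, 0.0848]
tool_rot: [0.657, 0.754, 0.001, 0.0]
ft_force: [0.5, -0.4, -0.3]
grip_width: 0.0001
grasp_force: 0.0
```

Emit:
{"api": "send_rows", "payload": {
  "steps": "-1 -0.0004 0.003 0 0 0 0;-1 -0.0004 0.003 0 0 0 0;-1 -0.0003 0.002 0 0 0 0;-1 0 0 0 0 0 0;-1 0 0 0 0 0 0"
}}

```text
clock: 12.78
eef_pos: [0.554, 0.03, 0.0837]
tool_rot: [0.657, 0.754, 0.0, -0.0]
ft_force: [-0.1, 0.0, -0.0]
grip_width: 0.0002
grasp_force: 0.0
```

```bash
python3 s.py; python3 - <<'E'
from q import *
o=get_obs();print(box(o['eef_pos']).round(4))
E
```

```text
t 12.78 p [0.554  0.03   0.0837] yaw 7.8 z [-3.e-04  4.e-04 -1.e+00] j [ 0.054  0.453 -0.091  1.027  0.     1.489] F [-0.05  0.02 -0.04] T [ 0.01  0.   -0.04] w 0.0002 0.0
[-0.0009 -0.0782  0.0837]
```

Emit:
{"api": "send_rows", "payload": {
  "steps": "-1 -0.0003 0.002 0 0 0 0;-1 -0.0002 0.0015 0 0 0 0;-1 -0.0001 0.001 0 0 0 0;-1 0 0 0 0 0 0;-1 0 0 0 0 0 0"
}}

```text
clock: 13.2
eef_pos: [0.5535, 0.0331, 0.0837]
tool_rot: [0.658, 0.753, -0.001, 0.001]
ft_force: [1.1, -4.9, -0.4]
grip_width: -0.0005
grasp_force: 2.5
```

```bash
python3 s.py; python3 - <<'E'
from q import *
o=get_obs();print(box(o['eef_pos']).round(4))
E
```

```text
t 13.2 p [0.5535 0.0331 0.0837] yaw 7.74 z [-1.0e-04 -2.3e-03 -1.0e+00] j [ 0.061  0.452 -0.092  1.027 -0.002  1.497] F [ 1.05 -4.91 -0.42] T [-1.06 -0.11 -0.02] w -0.0005 2.5
[-0.0009 -0.075   0.0837]
```

Emit:
{"api": "send_rows", "payload": {
  "steps": "-1 0.001 -0.008 0 0 0 0;-1 0.002 -0.015 0 0 0 0;-1 0 -0.01 0.01 0 0 0;-1 0 0 0.03 0 0 0;-1 0 0 0.04 0 0 0"
}}

```text
clock: 13.62
eef_pos: [0.5537, 0.0006, 0.1619]
tool_rot: [0.658, 0.753, -0.002, -0.003]
ft_force: [0.8, 0.7, 0.2]
grip_width: -0.0002
grasp_force: 0.0
```

Emit:
{"api": "send_rows", "payload": {
  "steps": "-1 -0.025 0 0 0 0 0;-1 -0.03 0 0 0 0 0;-1 -0.03 0 0 0 0 0;-1 -0.025 0 0 0 0 0;-1 0 0 0 0 0 0"
}}

```text
clock: 14.03
eef_pos: [0.4411, 0.0013, 0.1641]
tool_rot: [0.658, 0.753, -0.001, -0.002]
ft_force: [-0.6, -0.6, -0.0]
grip_width: -0.0002
grasp_force: 0.0
```

```bash
cat > r.py <<'E'
from q import *
def chk(t):
    c=np.load(t+'.npz');f=c['frame'].astype(int);yel=np.clip(np.minimum(f[...,0],f[...,1])-f[...,2]-30,0,None)
    K=c['camera_matrix'];Ei=np.linalg.inv(c['extrinsics']);v,u=np.mgrid[:400,:640]
    d=np.stack([(u-K[0,2])/K[0,0],(v-K[1,2])/K[1,1],np.ones_like(u)],-1)@Ei[:3,:3].T
    X=box(Ei[:3,3]+d*((.106-Ei[2,3])/d[...,2:]))*1000
    for s in(1,-1):
        w=yel*((abs(X[...,1]-24)<16)&(X[...,0]*s>18)&(X[...,0]*s<46));n=max(w.sum(),1)
        print(t,s,w.sum(),((w[...,None]*X).sum((0,1))/n)[:2].round(2))
    b=(f[...,2]-f[...,0]>50)&(abs(X[...,0])<15)&(X[...,1]>20)&(X[...,1]<85)
    print('nose',np.sort(X[...,1][b])[-4:].round(1))
E
python3 s.py; python3 - <<'E'
from r import *
cap('top','top7');cap('side','side7');chk('top7');chk('side7');mod('side7',-100,-6)
E
```

```text
t 14.03 p [0.4411 0.0013 0.1641] yaw 7.78 z [-0.0045  0.0012 -1.    ] j [ 2.000e-03  1.720e-01 -2.630e-01  1.140e+00  1.000e-03  1.437e+00] F [-0.61 -0.63 -0.05] T [ 0.05  0.03 -0.02] w -0.0002 0.0
top7 1 262 [28.13 23.01]
top7 -1 319 [-27.85  23.41]
nose [63.2 63.7 64.2 64.2]
side7 1 579 [30.01 23.94]
side7 -1 0 [0. 0.]
nose []
side7 185 slope x,y [-0.034  0.047] z 105.4 y [-68.7  -7.1] x [-27.   23.9] rect [  0.2 -36.9] [65.8 56.2] 84.1
```

Both rollers have sprung back to about 1 mm of travel and the nose is at 64–65, so the module is home. Next is the button at (0.450, 0.059).

Emit:
{"api": "send_rows", "payload": {
  "steps": "-1 0.003 0.0195 0 0 0 0;-1 0.003 0.0195 0 0 0 0;-1 0.003 0.019 -0.02 0 0 0;-1 0 0 -0.03 0 0 0;-1 0 0 -0.02 0 0 0"
}}

```text
clock: 14.55
eef_pos: [0.4573, 0.0606, 0.0929]
tool_rot: [0.657, 0.754, 0.001, 0.0]
ft_force: [-0.6, -0.0, -0.8]
grip_width: -0.0002
grasp_force: 0.0
```

```bash
python3 s.py; python3 - <<'E'
from q import *
for t in('top0','side0'):
    c=np.load(t+'.npz');h=cv2.cvtColor(c['frame'],cv2.COLOR_RGB2HSV);P=pts(c);B=box(P)*1000
    m=(h[...,0]>40)&(h[...,0]<85)&(h[...,1]>120)&(np.hypot(B[...,0]+100,B[...,1]+35)<22)
    print(t,m.sum(),np.median(P[m],0).round(4))
E
```

```text
t 14.55 p [0.4573 0.0606 0.0929] yaw 7.91 z [ 0.0019  0.001  -1.    ] j [ 1.310e-01  2.770e-01 -3.320e-01  9.600e-01  1.000e-03  1.564e+00] F [-0.61 -0.01 -0.81] T [-0.03 -0.01 -0.01] w -0.0002 0.0
top0 69 [0.4499 0.0589 0.0767]
side0 66 [0.4476 0.0564 0.0767]
```

Emit:
{"api": "send_rows", "payload": {
  "steps": "-1 -0.007 -0.001 0 0 0 0;-1 0 0 -0.008 0 0 0;-1 0 0 -0.006 0 0 0;-1 0 0 -0.003 0 0 0;-1 0 0 0 0 0 0"
}}

```text
clock: 14.97
eef_pos: [0.4494, 0.0582, 0.0773]
tool_rot: [0.658, 0.753, 0.001, 0.001]
ft_force: [-0.6, -0.4, 0.5]
grip_width: 0.0
grasp_force: 0.0
```

```bash
python3 s.py
```

```text
t 14.97 p [0.4494 0.0582 0.0773] yaw 7.76 z [ 1.6e-03  3.0e-04 -1.0e+00] j [ 0.129  0.282 -0.373  0.913  0.     1.564] F [-0.58 -0.42  0.47] T [-0.04 -0.02  0.01] w 0.0 0.0
```

Emit:
{"api": "send_rows", "payload": {
  "steps": "-1 0.0003 0.0005 -0.002 0 0 0;-1 0 0 -0.002 0 0 0;-1 0 0 -0.002 0 0 0;-1 0 0 -0.002 0 0 0;-1 0 0 0 0 0 0"
}}

```text
clock: 15.38
eef_pos: [0.4499, 0.0586, 0.0709]
tool_rot: [0.658, 0.753, 0.001, 0.001]
ft_force: [-3.9, -2.4, 15.2]
grip_width: 0.0001
grasp_force: 7.4
```

```bash
python3 s.py
```

```text
t 15.38 p [0.4499 0.0586 0.0709] yaw 7.78 z [ 3.e-03 -4.e-04 -1.e+00] j [ 1.300e-01  2.910e-01 -3.820e-01  8.950e-01 -1.000e-03  1.565e+00] F [-3.87 -2.42 15.2 ] T [-0.42  0.77 -0.  ] w 0.0001 7.4
```

15 N against a 5 N spring means the button has bottomed. I'll hold briefly, then lift clear.

Emit:
{"api": "send_rows", "payload": {
  "steps": "-1 0 0 -0.001 0 0 0;-1 0 0 0 0 0 0;-1 0 0 0.01 0 0 0;-1 0 0 0.03 0 0 0;-1 0 0 0.04 0 0 0"
}}

```text
clock: 15.8
eef_pos: [0.446, 0.0586, 0.1461]
tool_rot: [0.657, 0.754, -0.002, -0.003]
ft_force: [-0.1, 0.4, -0.5]
grip_width: 0.0002
grasp_force: 0.0
```

Emit:
{"api": "send_rows", "payload": {
  "steps": "-1 -0.01 -0.02 0.02 0 0 0;-1 -0.01 -0.03 0 0 0 0;-1 0 -0.02 0 0 0 0;-1 0 0 0 0 0 0;-1 0 0 0 0 0 0"
}}

```text
clock: 16.22
eef_pos: [0.4288, -0.0116, 0.1679]
tool_rot: [0.658, 0.753, 0.0, -0.0]
ft_force: [0.2, 0.9, -0.7]
grip_width: 0.0001
grasp_force: 0.0
```

```bash
python3 s.py; python3 - <<'E'
from r import *
cap('top','top8');chk('top8')
c=cap('side','side8');P=pts(c);B=box(P)*1000;h=cv2.cvtColor(c['frame'],cv2.COLOR_RGB2HSV)
m=(h[...,0]>40)&(h[...,0]<85)&(h[...,1]>120)&(np.hypot(B[...,0]+100,B[...,1]+35)<25);print(m.sum(),np.median(P[m],0).round(4))
E
```

```text
t 16.22 p [ 0.4288 -0.0116  0.1679] yaw 7.67 z [ 5.e-04  8.e-04 -1.e+00] j [-2.800e-02  1.420e-01 -2.890e-01  1.139e+00  1.000e-03  1.409e+00] F [ 0.2   0.87 -0.69] T [ 0.01 -0.07 -0.02] w 0.0001 0.0
top8 1 262 [28.12 23.03]
top8 -1 321 [-27.81  23.48]
nose [63.2 63.7 64.2 64.2]
35 [0.442  0.0518 0.0758]
```

The module is still home, the button is up again and the arm is clear, so I'm handing in.

```bash
python3 -c "
from workcell import *
print(job_done())"
```

```text
the job is handed in; nothing more can be done
None
```

The job is handed in at about 16 s: by camera the module is home with both rollers in their notches, it is released, and the green button was pressed to its stop and is up again; no verdict came back.

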